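Clamp the glued coaster in the cam clamp

TASK

The coaster under the clamp's rubber foot has just been glued and has to be clamped. Set the wooden knob so that the foot just meets the coaster when the cam lever stands straight up, then fold the lever down flat, leave the knob alone once it is folded, and let go. Do not crush the coaster: if the lever bites well before it stands upright, swing it back and ease the knob; and leave the glue bottle, the brush and the spare coaster beside the clamp where they are.

Things in the scene. Friction and masses are not known exactly. Their poses are not given: they have to be found in the camera images.
- clamp: wooden cam clamp fixed to the table. Origin on the table under the axis of foot and knob; x runs along the beam from the foot to the post that carries the lever, z up. Plywood base 260 x 120 x 18 mm, post at x = 125 mm. Beam 40 mm wide, 22 mm thick, top 110 mm above the table with the lever upright. The coaster, 94 mm across, lies under the foot on a packing plate of unknown thickness
- pivot (a point): lever's hinge point, 125 mm along the clamp's x and 127 mm above the table; the hinge axis is the clamp's y
- lever_grip (a point): centre of the lever's wooden crossbar (22 mm thick, 40 mm long, along the clamp's y), 90 mm from the pivot on a 10 mm steel bar. Closed fingers can push it from the foot's side, then down from above. Pushing takes 1 to 2 N while the foot is free, then 0.1 N more for each newton on the foot: with the right setting about 4 N at 0.3 rad, 8 N at 0.6, 8 to 12 N further down
- lever (a joint): 0 = upright, 1.57 = flat, pointing along clamp +x, down to -0.5 = leaning over the beam (so it starts); friction in hinge and cam keeps it where it is left. From upright the cam lowers beam, knob and foot by 5 mm x (sin(angle + 0.12) - 0.12): 2.3 mm at 0.5, 4.4 mm at 1.45, where it goes over centre; at -0.4 they are 2 mm higher
- knob_grip (a point): centre of the knob's bar grip on the beam, axis vertical, on the clamp's z axis, about 146 mm above the table with lever upright and knob at 0. Bar 48 mm long along this point's own x, 13 mm thick along its y, 26 mm tall; under it a round flange of 36 mm
- knob (a joint): 0 to 5.5 rad, growing clockwise seen from above; each rad screws knob and foot 2.5 mm down. Friction 0.38 N m (it stays where it is left); each newton on the foot adds 0.0025 N m when tightening
- foot: square rubber foot, 40 x 40 x 10 mm, origin at the centre of its underside. Gap to the coaster with lever upright and knob at 0: 1.3 to 6.5 mm, unknown. Once they meet, the clamp gives like a spring of 22 N per mm: if they just met at upright, the foot presses with about 100 N when the lever is flat. The coaster is crushed above 145 N
- glue: white glue bottle, 48 mm across, 130 mm tall, beside the clamp; leave alone
- spare_a: another coaster lying flat, 94 mm across, 17 mm thick; leave alone
- brush: small brush lying flat, 160 mm long; leave alone

How it is judged:
By the outcome, as a careful person would: the job done as asked, in the order asked, and still so for the second after the job is handed in, with the robot touching nothing.
It also fails if it takes over 72 s, if anything falls off the work surface, if the arm or the gripper's body presses on something with over 40 N, if the wrist force passes 120 N, or if a joint passes its speed limit or range.

ROBOT

A 7-joint arm with a two-finger parallel gripper is mounted at the origin on the work surface. World frame = base frame: x ahead of the robot, y to its left, z up, the work surface at z = 0. Lengths are in m, angles in rad, forces in N, time in s.
With the tool pointing down it reaches from about 0.4 to 0.85 m from the base axis. Payload 4.5 kg.
Tool frame: the origin (TCP) lies on the centre line of the jaws, within the pads' length; the fingertips stand 22 mm ahead of it and the grasp point (between the pads) lies 3 mm ahead of it (env.tip_extent is the distance from the TCP to the fingertips, in m); z points along the fingers, y is the line along which they close (so a half turn about z gives the same grasp; the last joint's range is limited). The gripper opens to 88 mm and grips with 3 to 60 N. Pads are 18 mm wide; open, the fingers measure 123 mm over their backs; the gripper's body (75 mm by 187 mm) begins 45 mm behind the grasp point.
Start: joints at [1.346, 0.689, -0.195, 1.565, 0.157, 0.902, -0.215], TCP at [0.16, -0.604, 0.261] pointing down, gripper open.
Joint ranges: [-3.01, 3.01], [-0.46, 2.08], [-1.47, 1.51], [0.13, 2.56], [-1, 4.14], [0.04, 2.09], [-2.66, 2.66]. Speed limits (rad/s): [2.57, 2.57, 3.14, 3.14, 3.14, 3.14, 3.14].

INTERFACE

Orientations are given as [roll, pitch, yaw] about the fixed x, y, z axes, in that order (R = Rz(yaw) Ry(pitch) Rx(roll)).
In Python, from station import env gives the robot as it stands.
- The arm moves only by the shell command python3 -m jog 'ROWS'. ROWS is a JSON object whose key "segments" holds a list of rows, 1 to 10 of them, each of 5 numbers: dx, dy, dz in shares of the most that a row can go, 1 being 62.5 mm, then a turn about the tool's z in units of 0.05 rad, then the opening from 0.0 (shut) to 1.0 (fully open); each row shifts and turns the commanded pose from where the row before left it, along the tool's axes as they then stand; what a row does not reach is not made up. A row lasts 1/8 s, in which the tool goes at most 0.0625 m and 0.188 rad, less where a joint would pass 70% of its speed; a pose out of reach is approached as far as the arm can. The fingers move at their own pace and stop on an object; the grip force is fixed at half the most. Time passes only in rows, so rows that do not move let the fingers close. It prints the time, the measured TCP pose, the force, the opening and the grip force at its end. Input that does not fit is refused with a message, and nothing moves.
- env.get_obs(): the state, without advancing time (a new reading comes with each control period).
- env.read_camera(name): name is "side" or "top" or "wrist"; returns a dict with "image" (480x640x3 uint8, red, green, blue), "fx", "fy", "cx", "cy" (pixels), "R" (3x3) and "t" (3): a world point X has camera coordinates R X + t; the wrist camera has in their place "T_tool_cam" (4x4, takes a point from camera to tool coordinates, whose origin is the TCP and whose axes are the flange's). Camera axes: x right, y down, z forward; pixel columns grow to the right and rows downward; lengths in m; the calibration is good to about 2 mm. The wrist camera is an equidistant fisheye: a pixel r from the principal point sees the ray r / f radians off the axis. A picture is of the moment at which its call begins: read the wrist's pose just before it. There is no depth.
- env.job_done(): hands the job in; it is judged then, once.
The state is a dict: "time": time; "joint_pos": joint angles; "joint_velocities": joint speeds; "joint_torque": joint torques, N m; "position": TCP position; "tcp_rot": TCP orientation; "ft_force": force on the tool from outside, world axes, zero at the start; "torque": the same for the moment, N m; "finger_gap": opening from 0.0 (shut) to 1.0 (fully open); "finger_force": force on a finger pad.
Only numpy, scipy, OpenCV 4.12 (cv2) and the standard library are available. Lean on these libraries where they do the work, as an engineer would, in place of code of your own. Each camera call takes 0.05 s, during which the arm holds its last target. There are 200 camera calls.

## Working session

There is one attempt and no reset: what is moved stays moved. The work goes in short steps, Python scripts to look and compute and a shell command to move; the robot and the scene stay as the last step left them, time stands still between calls to the robot, and variables do not carry over. Pictures are saved under pics/ and viewed, at most 10 in all, crops included, and the job is handed in when it is done.

```bash
mkdir -p pics; ls; python3 - <<'E'
from station import env
import cv2
o=env.get_obs();print({k:(v.round(3).tolist() if hasattr(v,'round') and hasattr(v,'tolist') else v) for k,v in o.items()},env.tip_extent)
for n in("side","top"):
    c=env.read_camera(n);cv2.imwrite(f"pics/{n}0.png",c["image"][:,:,::-1]);print(n,c["fx"],c["fy"],c["cx"],c["cy"],c["R"],c["t"])
c=env.read_camera("wrist");print(c["T_tool_cam"],c["fx"],c["cx"],c["cy"])
E
```

```text
pics
{'time': 0.0, 'joint_pos': [1.346, 0.69, -0.195, 1.566, 0.157, 0.903, -0.215], 'joint_velocities': [0.001, 0.001, 0.001, -0.0, 0.0, 0.0, -0.001], 'joint_torque': [0.001, -52.756, -1.267, -15.343, -0.053, 0.007, 0.0], 'position': [0.16, -0.604, 0.26], 'tcp_rot': [-3.14, 0.0, 0.259], 'ft_force': [-0.165, 0.056, 0.227], 'torque': [0.02, -0.01, -0.021], 'finger_force': 0.0, 'finger_gap': 1.0029730943873962} 0.022
side 624.4223350791426 624.4223350791426 313.8566728245086 240.1576128733267 [[-0.98423107 -0.17543852 -0.022595  ]
 [-0.07733802  0.54167681 -0.83702154]
 [ 0.15908501 -0.82207515 -0.54670321]] [0.57476183 0.2300618  0.79648912]
top 447.16910760525076 447.16910760525076 320.65246060849466 236.83640014607803 [[-0.19633775 -0.98052553  0.00460069]
 [-0.96137121  0.19157496 -0.19764722]
 [ 0.19291677 -0.04322858 -0.98026242]] [3.15079069e-05 6.31617303e-01 6.80947063e-01]
[[-5.40572207e-04 -9.53838671e-01 -3.00318992e-01  7.93753394e-02]
 [ 9.99999827e-01 -4.46308829e-04 -3.82478284e-04  3.59290435e-05]
 [ 2.30787561e-04 -3.00319147e-01  9.53838748e-01 -1.23808947e-01]
 [ 0.00000000e+00  0.00000000e+00  0.00000000e+00  1.00000000e+00]] 371.64829954431775 317.7866248513673 237.31822659387754
```

View pics/side0.png

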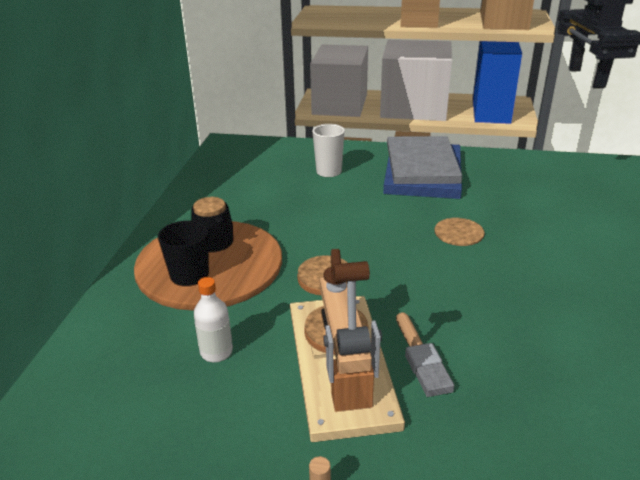

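View pics/top0.png

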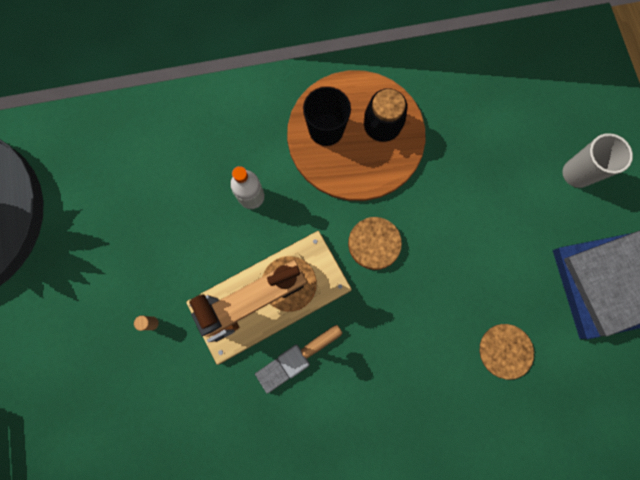

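```bash
cat > h.py <<'E'
import numpy as np,cv2
from station import env
_c={}
def cam(n):
    if n not in _c:_c[n]=env.read_camera(n)
    return _c[n]
def ray(n,p):
    c=cam(n);d=np.array([(p[0]-c["cx"])/c["fx"],(p[1]-c["cy"])/c["fy"],1]);R=c["R"]
    d=R.T@d;return -R.T@c["t"],d/np.linalg.norm(d)
def onz(n,p,z):
    o,d=ray(n,p);return o+d*(z-o[2])/d[2]
def tri(a,b):
    (o1,d1),(o2,d2)=ray("top",a),ray("side",b)
    s=np.linalg.lstsq(np.c_[d1,-d2],o2-o1,rcond=None)[0];p,q=o1+d1*s[0],o2+d2*s[1]
    return (p+q)/2,np.linalg.norm(p-q)
def proj(n,X):
    c=cam(n);v=c["R"]@np.asarray(X)+c["t"];return np.array([c["fx"]*v[0]/v[2]+c["cx"],c["fy"]*v[1]/v[2]+c["cy"]])
E
python3 - <<'E'
from h import *
np.set_printoptions(precision=4,suppress=True)
for p in [(320,232),(350,288),(217,362),(188,303)]: print(onz("top",p,.018))
for p in [(291,303),(372,298),(402,425),(310,440)]: print(onz("side",p,.018))
t=cv2.imread("pics/top0.png")[225:375,180:360];s=cv2.imread("pics/side0.png")[240:440,280:410]
t=cv2.resize(t,None,fx=2.6,fy=2.6,interpolation=2);s=cv2.resize(s,None,fx=2.5,fy=2.5,interpolation=2)
o=np.zeros((500,800,3),np.uint8);o[:390,:468]=t;o[:500,470:470+325]=s;cv2.imwrite("pics/z.png",o)
E
```

```text
[ 0.637  -0.1263  0.018 ]
[ 0.53   -0.1577  0.018 ]
[0.453 0.086 0.018]
[0.5593 0.1199 0.018 ]
[ 0.642  -0.1216  0.018 ]
[ 0.5167 -0.153   0.018 ]
[0.4546 0.0948 0.018 ]
[0.5642 0.1356 0.018 ]
```

View pics/z.png

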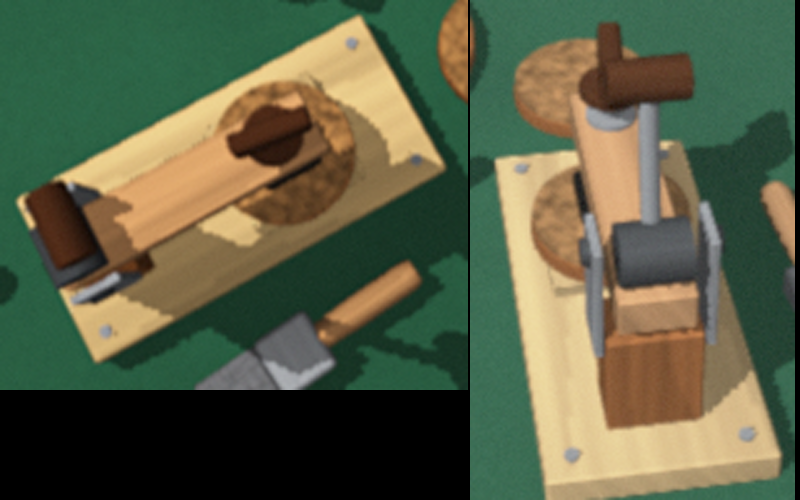

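```bash
python3 - <<'E'
from h import *
np.set_printoptions(precision=4,suppress=True)
for n,(x0,y0,x1,y1) in {"top":(180,250,330,350),"side":(310,240,380,310)}.items():
    im=cam(n)["image"].astype(int);m=((im.max(2)<125)&(im[...,0]>1.6*im[...,1])&(im[...,0]>30)).astype(np.uint8)
    z=np.zeros_like(m);z[y0:y1,x0:x1]=m[y0:y1,x0:x1]
    k,l,s,c=cv2.connectedComponentsWithStats(z)
    for i in range(1,k):
        if s[i,4]>25: print(n,s[i],c[i],cv2.minAreaRect(np.argwhere(l==i)[:,::-1].astype(np.float32)))
print("cross",tri((204.5,311),(352,271)))
a,b=(180+230/2.6,225+142/2.6),(180+310/2.6,225+118/2.6)
P,Q=onz("top",a,.16),onz("top",b,.16);print("knob top",P,Q,(P+Q)/2,np.linalg.norm(P-Q),np.arctan2(*(P-Q)[1::-1]))
print("cork peg",tri((145,323),(320,464)))
print("glue cap",tri((240,174),(207,286)))
E
```

```text
top [268 266  32  22 478] [283.9833 276.3243] ((283.5, 276.5), (31.0, 21.0), 0.0)
top [190 296  26  32 466] [202.5536 311.382 ] ((202.3000030517578, 311.1000061035156), (30.857736587524414, 15.652474403381348), 63.43495178222656)
top [225 323  13   7  48] [232.2083 326.4167] ((231.30001831054688, 327.3999938964844), (5.375871658325195, 12.332881927490234), 71.56504821777344)
side [332 255   8  16  38] [336.0789 262.4474] ((335.8699645996094, 262.5899658203125), (14.707822799682617, 6.9296464920043945), 81.8698959350586)
cross (array([0.5249, 0.0472, 0.2141]), np.float64(0.0016652423223742655))
knob top [ 0.5542 -0.0349  0.16  ] [ 0.5586 -0.08    0.16  ] [ 0.5564 -0.0575  0.16  ] 0.04533805601744609 1.6673588175013074
cork peg (array([0.5404, 0.1868, 0.0434]), np.float64(0.004498642159014856))
glue cap (array([ 0.7328, -0.0162,  0.1208]), np.float64(0.0017992911554090827))
```

The rows are not in the units I measure in: shifts go in shares of 62.5 mm and turns go in units of 0.05 rad. I convert before sending: 0.048 m is 0.768, -0.05 m is -0.8.

```bash
python3 -m jog '{"segments": [[0.32, -0.16, -0.8, 0, 1], [0.768, -0.608, 0, 0, 1], [0.768, -0.608, 0, 0, 1], [0.768, -0.608, 0, 0, 1], [0.768, -0.608, 0, 0, 1], [0.768, -0.608, 0, 0, 1], [0.768, -0.608, 0, 0, 1], [0.768, -0.608, 0, 0, 1], [0.768, -0.608, 0, 0, 1], [0.768, -0.608, 0, 0, 1]]}'; python3 -c "
from station import env
print(env.get_obs()['joint_pos'])"
```

```text
time: 1.6
position: [0.5079, -0.1466, 0.3109]
tcp_rot: [3.141, -0.0, 0.259]
ft_force: [0.3, -0.5, -0.7]
finger_gap: 0.997
finger_force: 0.0
[ 0.32841105  0.49989942 -0.21116344  1.79053829  0.13297985  0.86434022
 -1.25625744]
```

Scaled: -0.037 m is -0.592, 0.035 m is 0.56, -0.176 rad is -3.52.

```bash
python3 -m jog '{"segments": [[0.56, -0.592, 0, 0, 1], [0.544, -0.592, 0, 0, 1], [0, 0, 0, -3.52, 1], [0, 0, 0, -3.52, 1], [0, 0, 0, -3.52, 1], [0, 0, 0, -3.52, 1], [0, 0, 0, -3.52, 1], [0, 0, 0, -3.52, 1], [0, 0, 0, -3.52, 1], [0, 0, 0, -3.52, 1]]}'; cat >> h.py <<'E'
from scipy.spatial.transform import Rotation as Ro
def wshot(name):
    o=env.get_obs();c=env.read_camera("wrist");cv2.imwrite(f"pics/{name}.png",c["image"][:,:,::-1])
    T=np.eye(4);T[:3,:3]=Ro.from_euler("xyz",o["tcp_rot"]).as_matrix();T[:3,3]=o["position"];T=T@c["T_tool_cam"]
    np.savez(f"pics/{name}.npz",T=T,k=[c["fx"],c["cx"],c["cy"]])
def wray(name,p):
    f=np.load(f"pics/{name}.npz");T=f["T"];k=f["k"];v=np.array([p[0]-k[1],p[1]-k[2]]);r=np.linalg.norm(v);a=r/k[0]
    return T[:3,3],T[:3,:3]@np.append(v/r*np.sin(a),np.cos(a))
def wonz(name,p,z):
    o,d=wray(name,p);return o+d*(z-o[2])/d[2]
def cross(rays):
    A=sum(np.eye(3)-np.outer(d,d) for o,d in rays);b=sum((np.eye(3)-np.outer(d,d))@o for o,d in rays)
    X=np.linalg.solve(A,b);return X,[np.linalg.norm(np.cross(X-o,d)) for o,d in rays]
E
python3 - <<'E'
from h import *
print(env.get_obs()['joint_pos']);wshot("w1")
E
```

```text
time: 2.85
position: [0.5545, -0.0592, 0.3107]
tcp_rot: [-3.142, 0.0, 1.672]
ft_force: [0.9, 0.7, -1.1]
finger_gap: 1.0
finger_force: 0.0
[ 0.38781691  0.59028001 -0.61033661  1.69531836  0.39406151  0.98164299
 -0.26405635]
```

View pics/w1.png

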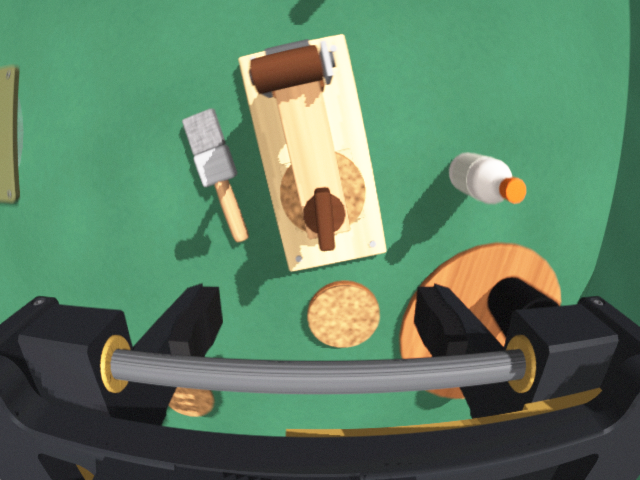

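```bash
python3 - <<'E'
from h import *
np.set_printoptions(precision=4,suppress=True)
cs=[wonz("w1",p,.018)[:2] for p in [(239,57),(346,36),(386,252),(290,270)]];print(cs)
a,b,c,d=cs;v=(a+b-c-d)/2;print(np.linalg.norm(v),np.linalg.norm(((b-a)+(c-d))/2),"yaw",np.arctan2(v[1],v[0]),"ctr",(a+b+c+d)/4)
print("cross",cross([wray("w1",(287,69)),ray("top",(203,311)),ray("side",(352,271))]))
print("knobctr",cross([wray("w1",(323.5,218)),ray("top",(284,275.5))]))
im=cv2.imread("pics/w1.png").astype(int);m=((im.max(2)<135)&(im[...,2]>1.6*im[...,1])&(im[...,2]>30)).astype(np.uint8)
z=np.zeros_like(m);z[170:260,290:360]=m[170:260,290:360]
for q in range(182,252,6): r=np.where(z[q])[0]; print(q,(r.min(),r.max()) if len(r) else None,end=' ')
for zz in(.150,.160): 
  P,Q=wonz("w1",(321.5,189),zz),wonz("w1",(326,249),zz);print(P,Q,(P+Q)/2,np.linalg.norm(P-Q),np.arctan2(*(P-Q)[1::-1]))
E
```

```text
[array([0.453 , 0.0883]), array([0.5688, 0.1221]), array([ 0.6449, -0.122 ]), array([ 0.532 , -0.1566])]
0.2565076588384923 0.11934977086740656 yaw 1.8778205060121995 ctr [ 0.5497 -0.017 ]
cross (array([0.5256, 0.0491, 0.2151]), [np.float64(0.0015281229870336885), np.float64(0.0013493488225147872), np.float64(0.0003490748892728817)])
knobctr (array([ 0.5594, -0.0566,  0.1387]), [np.float64(0.001112570866879455), np.float64(0.0011125708668795749)])
182 None 188 (np.int64(321), np.int64(326)) 194 (np.int64(315), np.int64(330)) 200 (np.int64(310), np.int64(331)) 206 (np.int64(306), np.int64(340)) 212 (np.int64(304), np.int64(332)) 218 (np.int64(304), np.int64(338)) 224 (np.int64(307), np.int64(333)) 230 (np.int64(313), np.int64(334)) 236 (np.int64(319), np.int64(322)) 242 (np.int64(320), np.int64(322)) 248 (np.int64(321), np.int64(332)) [ 0.556  -0.0311  0.15  ] [ 0.5648 -0.0797  0.15  ] [ 0.5604 -0.0554  0.15  ] 0.049346268752534596 1.7485721190355845
[ 0.5558 -0.0294  0.16  ] [ 0.5642 -0.0762  0.16  ] [ 0.56   -0.0528  0.16  ] 0.047611731501898014 1.748572119035583
```

```bash
python3 -m jog '{"segments": [[0, 0, 0, -2.06, 0], [0, 0, 0, -2.06, 0], [0.608, 0.056, 0, 0, 0], [0.624, 0.056, 0, 0, 0], [0, 0, 0.448, 0, 0], [0, 0, 0.448, 0, 0], [0, 0, 0.448, 0, 0], [0, 0, 0, 0, 0]]}'; for i in 1 2 3; do python3 -m jog '{"segments": [[0.064, 0, 0, 0, 0]]}' | egrep 'pos|ft'; done
```

```text
time: 4.0
position: [0.5372, 0.0162, 0.2253]
tcp_rot: [-3.137, -0.0, 1.871]
ft_force: [0.7, -0.7, -1.0]
finger_gap: 0.115
finger_force: 0.0
position: [0.5378, 0.0205, 0.2276]
ft_force: [0.1, -0.0, 0.9]
position: [0.5366, 0.0248, 0.228]
ft_force: [0.5, -0.4, -0.8]
position: [0.5352, 0.0285, 0.2276]
ft_force: [-0.5, -0.4, -1.1]
```

```bash
for i in 1 2 ; do python3 -m jog '{"segments": [[0.064, 0, 0, 0, 0], [0, 0, 0, 0, 0]]}' | egrep 'pos|ft|gap'; done;  python3 -m jog '{"segments": [[0.08, 0, 0, 0, 0], [0.064, 0, 0, 0, 0], [0, 0, 0, 0, 0]]}'; python3 - <<'E'
from h import *
im=cam("side")["image"];t=cam("top")["image"]
o=np.zeros((600,800,3),np.uint8);o[:480,:400]=cv2.resize(im[200:400,290:456],(400,480));o[:480,400:]=cv2.resize(t[225:385,180:313],(400,480));cv2.imwrite("pics/z2.png",o[:480,:,::-1])
E
```

```text
position: [0.534, 0.0314, 0.2271]
ft_force: [0.9, -1.7, 1.9]
finger_gap: 0.007
position: [0.5325, 0.0356, 0.2268]
ft_force: [1.3, -2.8, 1.4]
finger_gap: 0.004
time: 5.25
position: [0.5294, 0.0453, 0.2266]
tcp_rot: [-3.141, -0.001, 1.874]
ft_force: [0.9, -1.3, 0.8]
finger_gap: 0.006
finger_force: 0.7
```

View pics/z2.png

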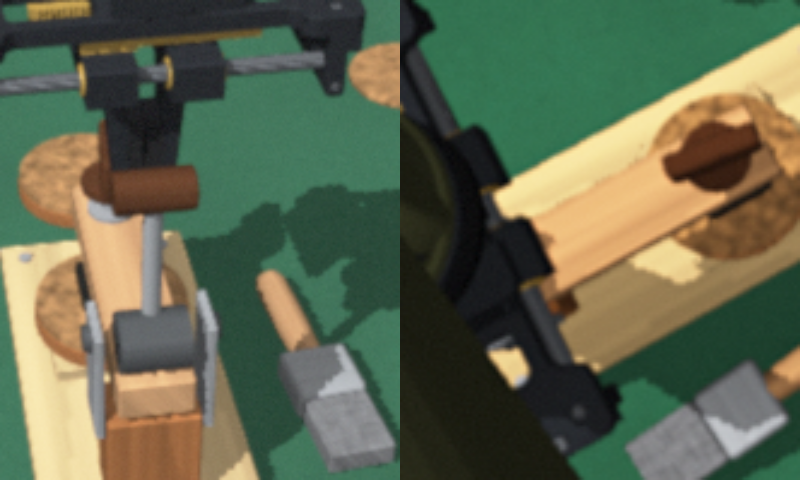

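```bash
python3 - <<'E'
from h import *
np.set_printoptions(precision=4,suppress=True)
K=np.array([.5605,-.055]);ex=np.array([-.302,.953])
for p,z in [((352,271.2),.215),((352,271.2),.206),((354.3,278.75),.217)]:
    X=onz("side",p,z);print(X,(X[:2]-K)@ex)
E
python3 -m jog '{"segments": [[-0.32, 0, 0, 0, 0], [0, 0, -0.48, 0, 1], [0, 0, -0.48, 0, 1], [-0.64, 0, -0.32, 0, 1], [-0.48, 0, 0, 0, 1]]}'
python3 - <<'E'
from h import *
wshot("w2")
im=cv2.imread("pics/w2.png")[0:300,160:480];cv2.imwrite("pics/w2c.png",cv2.resize(im,None,fx=2,fy=2,interpolation=2))
E
```

```text
[0.5255 0.0488 0.215 ] 0.10952471982389447
[0.5269 0.0365 0.206 ] 0.09736518149487962
[0.5208 0.0656 0.217 ] 0.12692012112880868
time: 6.02
position: [0.5575, -0.0418, 0.3082]
tcp_rot: [3.138, -0.0, 1.873]
ft_force: [0.8, 0.0, -0.8]
finger_gap: 0.434
finger_force: 0.0
```

View pics/w2c.png

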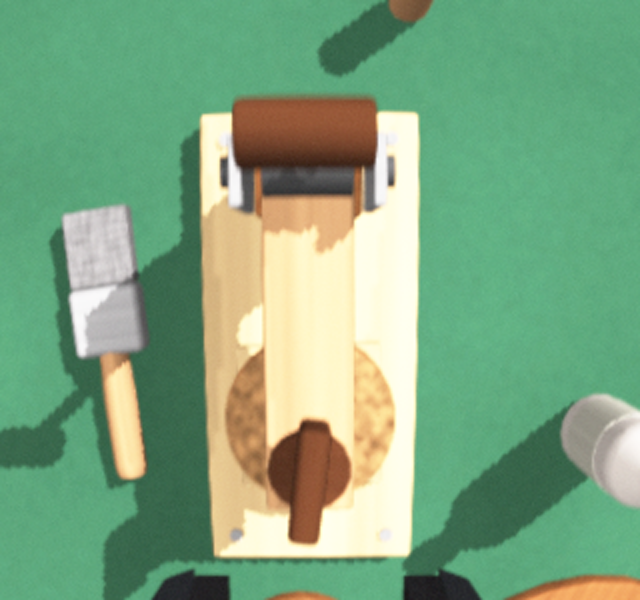

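```bash
python3 - <<'E'
from h import *
np.set_printoptions(precision=4,suppress=True)
f=lambda x,y:(160+x/2,y/2)
for zz in(.150,.158): 
  P,Q=wonz("w2",f(315.5,422),zz),wonz("w2",f(304,542),zz);print(P,Q,(P+Q)/2,np.linalg.norm(P-Q),np.arctan2(*(P-Q)[1::-1]))
print("flange",wonz("w2",f(309,470),.130))
P,Q=wonz("w2",f(309,240),.11),wonz("w2",f(309,500),.11);print("beam yaw",np.arctan2(*(P-Q)[1::-1]))
print("knob 2view",cross([wray("w1",(323.5,189.5)),wray("w2",f(315.5,422)),ray("top",(269,280))]),cross([wray("w1",(326,248.5)),wray("w2",f(304,542)),ray("top",(299,270.5))]))
print(env.get_obs()['position'])
E
```

```text
[ 0.5562 -0.0312  0.15  ] [ 0.5667 -0.0808  0.15  ] [ 0.5615 -0.056   0.15  ] 0.05070945639639723 1.7794578604527074
[ 0.5556 -0.0294  0.158 ] [ 0.5658 -0.0776  0.158 ] [ 0.5607 -0.0535  0.158 ] 0.04927079817891468 1.7794578604527047
flange [ 0.5613 -0.0565  0.13  ]
beam yaw 1.870863534049742
knob 2view (array([ 0.5572, -0.0337,  0.1371]), [np.float64(0.0008776886651011695), np.float64(0.00036135693575665994), np.float64(0.000870862428268978)]) (array([ 0.5637, -0.0797,  0.1502]), [np.float64(0.0011189884406153957), np.float64(0.0030571801911512798), np.float64(0.003932925199780002)])
[ 0.5569 -0.0452  0.3062]
```

```bash
python3 -m jog '{"segments": [[0, 0, 0, 2.16, 0.6], [-0.176, 0.032, 0.48, 0, 0.6], [0, 0, 0.48, 0, 0.6], [0, 0, 0.48, 0, 0.6], [0, 0, 0.48, 0, 0.6], [0, 0, 0.4, 0, 0.6], [0, 0, 0, 0, 0.6], [0, 0, 0, 0, 0.6]]}'; python3 - <<'E'
from h import *
o=env.get_obs();print(o['position'],o['tcp_rot'],o['torque'],o['joint_pos'][6])
E
```

```text
time: 7.12
position: [0.5609, -0.0509, 0.1624]
tcp_rot: [3.141, -0.001, 1.766]
ft_force: [1.3, -0.1, -0.3]
finger_gap: 0.603
finger_force: 0.0
[ 0.56089502 -0.05087177  0.16243621] [ 3.14055094e+00 -8.97203977e-04  1.76589906e+00] [-0.05961333 -0.14445064  0.03163964] -0.3539592573180622
```

Scaled: -0.0045 m is -0.072, 0.001 m is 0.016.

```bash
python3 -m jog '{"segments": [[-0.072, 0, 0.016, 0, 0.6], [0, 0, 0, 0, 0], [0, 0, 0, 0, 0], [0, 0, 0, 0, 0], [0, 0, 0, 0, 0], [0, 0, 0, 0, 0]]}'; python3 - <<'E'
from h import *
o=env.get_obs();print(o['position'],o['tcp_rot'],o['torque'],o['joint_pos'][6])
E
```

```text
time: 7.88
position: [0.5599, -0.0568, 0.1606]
tcp_rot: [-3.138, 0.0, 1.765]
ft_force: [-3.8, -0.5, 4.5]
finger_gap: 0.144
finger_force: 30.0
[ 0.55993573 -0.05679246  0.1606069 ] [-3.13828414e+00  4.10813408e-04  1.76469058e+00] [-0.12033192  0.84458865 -0.05973218] -0.34673593396896174
```

```bash
cat > m.py <<'E'
from station import env
o=env.get_obs();print("t %.2f yaw %.3f z %.4f tq %.3f f %s gap %.3f j7 %.2f"%(o['time'],o['tcp_rot'][2],o['position'][2],o['torque'][2],[round(float(v),1) for v in o['ft_force']],o['finger_gap'],o['joint_pos'][6]))
E
python3 m.py
python3 -m jog '{"segments": [[0, 0, 0.0048, 2, 0]]}' >/dev/null; python3 m.py
python3 -m jog '{"segments": [[0, 0, 0.0032, 2, 0]]}' >/dev/null; python3 m.py
python3 -m jog '{"segments": [[0, 0, 0.0048, 2, 0]]}' >/dev/null; python3 m.py
```

```text
t 7.88 yaw 1.765 z 0.1606 tq -0.060 f [-3.8, -0.5, 4.5] gap 0.144 j7 -0.35
t 8.00 yaw 1.664 z 0.1603 tq 0.360 f [-5.2, -0.5, 5.9] gap 0.143 j7 -0.42
t 8.12 yaw 1.563 z 0.1602 tq 0.406 f [-5.1, -1.0, 4.0] gap 0.145 j7 -0.50
t 8.25 yaw 1.463 z 0.1598 tq 0.364 f [-5.2, -0.2, 5.3] gap 0.144 j7 -0.57
```

```bash

python3 -m jog '{"segments": [[0, 0, 0.0048, 2, 0]]}' >/dev/null; python3 m.py
python3 -m jog '{"segments": [[0, 0, 0.0032, 2, 0]]}' >/dev/null; python3 m.py
python3 -m jog '{"segments": [[0, 0, 0.0048, 2, 0]]}' >/dev/null; python3 m.py
python3 -m jog '{"segments": [[0, 0, 0.0032, 2, 0]]}' >/dev/null; python3 m.py
python3 -m jog '{"segments": [[0, 0, 0.0048, 2, 0]]}' >/dev/null; python3 m.py
python3 -m jog '{"segments": [[0, 0, 0.0032, 2, 0]]}' >/dev/null; python3 m.py
```

```text
t 8.38 yaw 1.363 z 0.1595 tq 0.320 f [-5.7, -0.5, 5.8] gap 0.145 j7 -0.65
t 8.50 yaw 1.263 z 0.1593 tq 0.384 f [-5.7, -1.0, 5.6] gap 0.143 j7 -0.72
t 8.62 yaw 1.163 z 0.1590 tq 0.374 f [-5.9, -1.4, 6.2] gap 0.146 j7 -0.79
t 8.75 yaw 1.063 z 0.1588 tq 0.378 f [-5.9, -0.5, 5.2] gap 0.141 j7 -0.86
t 8.88 yaw 0.963 z 0.1585 tq 0.404 f [-6.4, 0.3, 5.8] gap 0.144 j7 -0.93
t 9.00 yaw 0.864 z 0.1583 tq 0.358 f [-6.5, -0.3, 5.9] gap 0.144 j7 -1.00
```

```bash

python3 -m jog '{"segments": [[0, 0, 0.0048, 2, 0]]}' >/dev/null; python3 m.py
python3 -m jog '{"segments": [[0, 0, 0.0032, 2, 0]]}' >/dev/null; python3 m.py
python3 -m jog '{"segments": [[0, 0, 0.0048, 2, 0]]}' >/dev/null; python3 m.py
python3 -m jog '{"segments": [[0, 0, 0.0032, 2, 0]]}' >/dev/null; python3 m.py
python3 -m jog '{"segments": [[0, 0, 0.0048, 2, 0]]}' >/dev/null; python3 m.py
```

```text
t 9.12 yaw 0.764 z 0.1580 tq 0.368 f [-5.8, -0.7, 6.1] gap 0.141 j7 -1.07
t 9.25 yaw 0.664 z 0.1578 tq 0.398 f [-6.6, -0.3, 6.5] gap 0.142 j7 -1.14
t 9.38 yaw 0.564 z 0.1575 tq 0.365 f [-7.5, -0.9, 6.1] gap 0.144 j7 -1.21
t 9.50 yaw 0.464 z 0.1573 tq 0.373 f [-6.1, 1.0, 5.6] gap 0.140 j7 -1.28
t 9.62 yaw 0.364 z 0.1570 tq 0.342 f [-7.2, 1.1, 6.7] gap 0.143 j7 -1.34
```

```bash

python3 -m jog '{"segments": [[0, 0, 0.0048, 2, 0]]}' >/dev/null; python3 m.py
python3 -m jog '{"segments": [[0, 0, 0.0032, 2, 0]]}' >/dev/null; python3 m.py
python3 -m jog '{"segments": [[0, 0, 0.0048, 2, 0]]}' >/dev/null; python3 m.py
python3 -m jog '{"segments": [[0, 0, 0.0032, 2, 0]]}' >/dev/null; python3 m.py
python3 -m jog '{"segments": [[0, 0, 0.0048, 2, 0]]}' >/dev/null; python3 m.py
```

```text
t 9.75 yaw 0.264 z 0.1566 tq 0.389 f [-6.6, 0.3, 6.4] gap 0.145 j7 -1.41
t 9.88 yaw 0.164 z 0.1564 tq 0.352 f [-6.5, 0.3, 5.3] gap 0.144 j7 -1.48
t 10.00 yaw 0.064 z 0.1561 tq 0.330 f [-5.9, 0.9, 6.2] gap 0.139 j7 -1.54
t 10.12 yaw -0.036 z 0.1559 tq 0.357 f [-7.2, 1.4, 5.8] gap 0.142 j7 -1.61
t 10.25 yaw -0.136 z 0.1556 tq 0.364 f [-7.0, 1.8, 5.7] gap 0.146 j7 -1.67
```

```bash

python3 -m jog '{"segments": [[0, 0, 0.0048, 2, 0]]}' >/dev/null; python3 m.py
python3 -m jog '{"segments": [[0, 0, 0.0032, 2, 0]]}' >/dev/null; python3 m.py
python3 -m jog '{"segments": [[0, 0, 0.0048, 2, 0]]}' >/dev/null; python3 m.py
python3 -m jog '{"segments": [[0, 0, 0.0032, 2, 0]]}' >/dev/null; python3 m.py
python3 -m jog '{"segments": [[0, 0, 0.0048, 2, 0]]}' >/dev/null; python3 m.py
```

```text
t 10.38 yaw -0.236 z 0.1553 tq 0.428 f [-6.4, 1.7, 5.2] gap 0.139 j7 -1.74
t 10.50 yaw -0.336 z 0.1551 tq 0.367 f [-7.3, 1.4, 6.9] gap 0.147 j7 -1.81
t 10.62 yaw -0.436 z 0.1550 tq 0.389 f [-6.9, 1.8, 9.9] gap 0.146 j7 -1.87
t 10.75 yaw -0.536 z 0.1549 tq 0.381 f [-7.8, 1.7, 10.4] gap 0.146 j7 -1.93
t 10.88 yaw -0.635 z 0.1549 tq 0.411 f [-8.6, 2.0, 13.2] gap 0.143 j7 -2.00
```

```bash

python3 -m jog '{"segments": [[0, 0, 0, 2, 0]]}' >/dev/null; python3 m.py
python3 -m jog '{"segments": [[0, 0, 0, 2, 0]]}' >/dev/null; python3 m.py
python3 -m jog '{"segments": [[0, 0, 0, 2, 0]]}' >/dev/null; python3 m.py
```

```text
t 11.00 yaw -0.735 z 0.1548 tq 0.400 f [-8.5, 2.7, 10.7] gap 0.144 j7 -2.06
t 11.12 yaw -0.835 z 0.1548 tq 0.438 f [-7.3, 2.3, 9.9] gap 0.144 j7 -2.13
t 11.25 yaw -0.935 z 0.1547 tq 0.427 f [-7.1, 2.8, 9.1] gap 0.145 j7 -2.19
```

```bash

python3 -m jog '{"segments": [[0, 0, 0, -2, 0], [0, 0, -0.0016, -2, 0], [0, 0, -0.0016, -2, 0], [0, 0, -0.0016, -2, 0], [0, 0, 0, -2, 0], [0, 0, 0, -1, 0], [0, 0, 0, 0, 0]]}' >/dev/null; python3 m.py
python3 -m jog '{"segments": [[0, 0, 0, 0, 0.5], [0, 0, 0, 0, 0.5], [0, 0, 0, 0, 0.5], [0, 0, -0.48, 0, 0.5], [0, 0, -0.64, 0, 0.5], [0, 0, -0.64, 0, 0.5], [0, 0, 0, 0, 0.5]]}'
python3 - <<'E'
from h import *
cv2.imwrite("pics/top2.png",cam("top")["image"][:,:,::-1]);s=cam("side")["image"][:,:,::-1];cv2.imwrite("pics/side2.png",s)
E
```

```text
t 12.12 yaw -0.385 z 0.1550 tq -0.333 f [-7.0, 1.6, 10.1] gap 0.146 j7 -1.84
time: 13.0
position: [0.5636, -0.0569, 0.2678]
tcp_rot: [-3.139, -0.007, -0.385]
ft_force: [0.0, 0.4, 0.2]
finger_gap: 0.503
finger_force: 0.0
```

```bash

python3 -m jog '{"segments": [[0, 0, -0.512, -3.6, 0], [0, 0, 0, -3.76, 0], [0, 0, 0, -3.76, 0], [0, 0, 0, -3.76, 0], [0, 0, 0, -3.76, 0], [0, 0, 0, -3.76, 0], [0, 0, 0, -3.76, 0], [0, 0, 0, -3.76, 0], [0, 0, 0, -3.76, 0], [0, 0, 0, -3.76, 0]]}' | egrep 'pos|rot'
python3 -m jog '{"segments": [[0, 0, 0, -3.76, 0], [0, 0, 0, -3.76, 0], [0.736, -0.016, 0, 0, 0], [0.736, -0.016, 0, 0, 0], [0, 0, 0.56, 0, 0], [0, 0, 0.56, 0, 0], [0, 0, 0, 0, 0]]}'
```

```text
position: [0.5606, -0.0564, 0.295]
tcp_rot: [-3.138, -0.0, 1.489]
time: 15.22
position: [0.5311, 0.0307, 0.2237]
tcp_rot: [-3.134, -0.001, 1.858]
ft_force: [-0.5, 0.0, -0.5]
finger_gap: 0.007
finger_force: 0.0
```

```bash
cat > p.py <<'E'
from station import env
import numpy as np
o=env.get_obs();ex=np.array([-.302,.953]);p=o['position'];f=o['ft_force']
x=(p[:2]-[.5605,-.055])@ex;y=(p[:2]-[.5605,-.055])@[-.953,-.302];s=(x+.020-.125)/.09
print("t %.2f x %.4f y %.4f z %.4f th %.3f fx %.2f fz %.2f"%(o['time'],x,y,p[2],np.arcsin(s),f[:2]@ex,f[2]))
E
python3 -m jog '{"segments": [[0.096, 0, -0.16, 0, 0], [0.064, 0, 0, 0, 0]]}'>/dev/null;python3 p.py
python3 -m jog '{"segments": [[0.08, 0, 0, 0, 0], [0, 0, 0, 0, 0]]}'>/dev/null;python3 p.py
python3 -m jog '{"segments": [[0.064, 0, 0, 0, 0]]}'>/dev/null;python3 p.py
python3 -m jog '{"segments": [[0.064, 0, 0, 0, 0]]}'>/dev/null;python3 p.py
python3 -m jog '{"segments": [[0.064, 0, 0, 0, 0]]}'>/dev/null;python3 p.py
```

```text
t 15.47 x 0.1009 y -0.0020 z 0.2389 th -0.045 fx 0.49 fz -0.23
t 15.72 x 0.1055 y -0.0010 z 0.2374 th 0.005 fx -0.66 fz -0.31
t 15.85 x 0.1080 y -0.0008 z 0.2371 th 0.033 fx -3.79 fz 2.19
t 15.97 x 0.1123 y -0.0008 z 0.2370 th 0.082 fx -4.54 fz 3.76
t 16.10 x 0.1166 y -0.0009 z 0.2369 th 0.130 fx -4.62 fz 3.38
```

```bash

python3 -m jog '{"segments": [[0.064, 0, 0.048, 0, 0]]}'>/dev/null;python3 p.py
python3 -m jog '{"segments": [[0.064, 0, 0.016, 0, 0]]}'>/dev/null;python3 p.py
python3 -m jog '{"segments": [[0.064, 0, 0.016, 0, 0]]}'>/dev/null;python3 p.py
python3 -m jog '{"segments": [[0.064, 0, 0.032, 0, 0]]}'>/dev/null;python3 p.py
python3 -m jog '{"segments": [[0, 0, 0, 0, 0]]}'>/dev/null;python3 p.py
```

```text
t 16.23 x 0.1208 y -0.0011 z 0.2339 th 0.176 fx -6.40 fz 3.62
t 16.35 x 0.1247 y -0.0010 z 0.2327 th 0.221 fx -4.94 fz 3.70
t 16.48 x 0.1285 y -0.0010 z 0.2317 th 0.264 fx -5.87 fz 4.37
t 16.60 x 0.1322 y -0.0011 z 0.2298 th 0.307 fx -6.23 fz 3.97
t 16.73 x 0.1329 y -0.0011 z 0.2296 th 0.315 fx -5.22 fz 2.72
```

The rows are not in the units I measure in: shifts go in shares of 62.5 mm and turns go in units of 0.05 rad. I convert before sending: 0.004 m is 0.064, 0.001 m is 0.016.

```bash
cat >> p.py <<'E'
th=np.arcsin(s);print("   push %.2f"%((-(f[:2]@ex)*(.09*np.cos(th))+f[2]*(.09*s-.011))/.09))
E
for i in 1; do
python3 -m jog '{"segments": [[0.064, 0, 0.016, 0, 0]]}'>/dev/null;python3 p.py
python3 -m jog '{"segments": [[0.064, 0, 0.032, 0, 0]]}'>/dev/null;python3 p.py
python3 -m jog '{"segments": [[0.064, 0, 0.032, 0, 0]]}'>/dev/null;python3 p.py
python3 -m jog '{"segments": [[0.064, 0, 0.032, 0, 0]]}'>/dev/null;python3 p.py
python3 -m jog '{"segments": [[0.064, 0, 0.048, 0, 0]]}'>/dev/null;python3 p.py
python3 -m jog '{"segments": [[0.048, 0, 0.032, 0, 0]]}'>/dev/null;python3 p.py
done
```

```text
t 16.85 x 0.1358 y -0.0011 z 0.2287 th 0.350 fx -7.70 fz 4.43
   push 8.21
t 16.98 x 0.1398 y -0.0012 z 0.2268 th 0.396 fx -7.31 fz 4.76
   push 8.00
t 17.10 x 0.1435 y -0.0012 z 0.2248 th 0.443 fx -7.81 fz 6.00
   push 8.90
t 17.23 x 0.1474 y -0.0013 z 0.2228 th 0.490 fx -9.20 fz 7.76
   push 10.83
t 17.35 x 0.1512 y -0.0014 z 0.2198 th 0.539 fx -6.98 fz 5.53
   push 8.16
t 17.48 x 0.1541 y -0.0014 z 0.2177 th 0.578 fx -8.09 fz 6.84
   push 9.68
```

```bash

python3 -m jog '{"segments": [[-0.192, 0, 0, 0, 0], [0, 0, -0.496, 0, 0], [0.608, 0, 0, 0, 0], [0, 0, 0.128, 0, 0], [0, 0, 0, 0, 0]]}'>/dev/null;python3 p.py
python3 -m jog '{"segments": [[0, 0, 0.048, 0, 0]]}'>/dev/null;python3 p.py
python3 -m jog '{"segments": [[0, 0, 0.048, 0, 0]]}'>/dev/null;python3 p.py
python3 -m jog '{"segments": [[0.032, 0, 0.048, 0, 0]]}'>/dev/null;python3 p.py
```

```text
t 18.10 x 0.1823 y -0.0013 z 0.2397 th 1.034 fx -0.01 fz -0.45
   push -0.33
t 18.23 x 0.1815 y -0.0020 z 0.2373 th 1.015 fx -0.43 fz -0.46
   push -0.11
t 18.35 x 0.1819 y -0.0024 z 0.2349 th 1.024 fx 2.26 fz 15.82
   push 10.41
t 18.48 x 0.1844 y -0.0025 z 0.2334 th 1.081 fx 3.01 fz 20.55
   push 14.20
```

```bash
cat > q.py <<'E'
from station import env
import numpy as np
o=env.get_obs();ex=np.array([-.302,.953]);p=o['position'];f=o['ft_force']
x=(p[:2]-[.5605,-.055])@ex;c=(p[2]-.033-.127)/.09;th=np.arccos(np.clip(c,-1,1));fx=f[:2]@ex
print("t %.2f x %.4f barx %.4f z %.4f th %.3f fx %.2f fz %.2f push %.2f"%(o['time'],x,.125+.09*np.sin(th),p[2],th,fx,f[2],(f[2]*.09*np.sin(th)-fx*(.09*c+.011))/.09))
E
python3 -m jog '{"segments": [[0.08, 0, 0.0592, 0, 0]]}'>/dev/null;python3 q.py
python3 -m jog '{"segments": [[0.08, 0, 0.064, 0, 0]]}'>/dev/null;python3 q.py
python3 -m jog '{"segments": [[0.072, 0, 0.0688, 0, 0]]}'>/dev/null;python3 q.py
python3 -m jog '{"segments": [[0.0688, 0, 0.0752, 0, 0]]}'>/dev/null;python3 q.py
```

```text
t 18.60 x 0.1896 barx 0.1815 z 0.2300 th 0.679 fx 0.95 fz 20.29 push 11.89
t 18.73 x 0.1949 barx 0.1861 z 0.2261 th 0.747 fx 2.00 fz 19.14 push 11.29
t 18.85 x 0.1999 barx 0.1905 z 0.2217 th 0.815 fx 1.95 fz 21.61 push 14.14
t 18.98 x 0.2046 barx 0.1946 z 0.2171 th 0.884 fx 3.68 fz 17.99 push 11.13
```

```bash

python3 -m jog '{"segments": [[0.04, 0, 0.08, 0, 0]]}'>/dev/null;python3 q.py
python3 -m jog '{"segments": [[0.04, 0, 0.0832, 0, 0]]}'>/dev/null;python3 q.py
python3 -m jog '{"segments": [[0.04, 0, 0.0864, 0, 0]]}'>/dev/null;python3 q.py
python3 -m jog '{"segments": [[0.032, 0, 0.0896, 0, 0]]}'>/dev/null;python3 q.py
python3 -m jog '{"segments": [[0.032, 0, 0.0928, 0, 0]]}'>/dev/null;python3 q.py
```

```text
t 19.10 x 0.2087 barx 0.1983 z 0.2122 th 0.952 fx 8.02 fz 22.88 push 13.00
t 19.23 x 0.2125 barx 0.2016 z 0.2072 th 1.018 fx 8.82 fz 22.61 push 13.54
t 19.35 x 0.2160 barx 0.2047 z 0.2018 th 1.088 fx 11.40 fz 21.03 push 11.94
t 19.48 x 0.2192 barx 0.2074 z 0.1962 th 1.157 fx 13.91 fz 23.72 push 14.42
t 19.60 x 0.2220 barx 0.2097 z 0.1904 th 1.226 fx 15.50 fz 19.35 push 11.08
```

```bash

python3 -m jog '{"segments": [[0, 0, -0.192, 0, 0], [-0.176, 0, 0, 0, 0], [0, 0, 0.128, 0, 0]]}'>/dev/null;python3 q.py
python3 -m jog '{"segments": [[0, 0, 0.064, 0, 0]]}'>/dev/null;python3 q.py
python3 -m jog '{"segments": [[0.016, 0, 0.064, 0, 0]]}'>/dev/null;python3 q.py
python3 -m jog '{"segments": [[0.016, 0, 0.08, 0, 0]]}'>/dev/null;python3 q.py
python3 -m jog '{"segments": [[0.016, 0, 0.08, 0, 0]]}'>/dev/null;python3 q.py
```

```text
t 19.98 x 0.2007 barx 0.2092 z 0.1918 th 1.210 fx 1.70 fz 4.59 push 3.49
t 20.10 x 0.2026 barx 0.2105 z 0.1881 th 1.253 fx -0.58 fz 14.02 push 13.57
t 20.23 x 0.2042 barx 0.2116 z 0.1845 th 1.295 fx -0.24 fz 15.37 push 14.89
t 20.35 x 0.2059 barx 0.2128 z 0.1797 th 1.350 fx 2.89 fz 12.70 push 11.40
t 20.48 x 0.2075 barx 0.2138 z 0.1746 th 1.407 fx 3.04 fz 12.50 push 11.47
```

```bash

python3 -m jog '{"segments": [[0.016, 0, 0.08, 0, 0]]}'>/dev/null;python3 q.py
python3 -m jog '{"segments": [[0, 0, 0.08, 0, 0]]}'>/dev/null;python3 q.py
python3 -m jog '{"segments": [[0, 0, 0.048, 0, 0]]}'>/dev/null;python3 q.py
python3 -m jog '{"segments": [[0, 0, 0.032, 0, 0]]}'>/dev/null;python3 q.py
python3 -m jog '{"segments": [[0, 0, 0.016, 0, 0]]}'>/dev/null;python3 q.py
```

```text
t 20.60 x 0.2088 barx 0.2145 z 0.1696 th 1.464 fx 2.17 fz 15.28 push 14.69
t 20.73 x 0.2096 barx 0.2149 z 0.1647 th 1.519 fx 4.85 fz 12.69 push 11.83
t 20.85 x 0.2102 barx 0.2150 z 0.1615 th 1.554 fx 5.74 fz 15.81 push 15.01
t 20.98 x 0.2101 barx 0.2150 z 0.1599 th 1.572 fx 5.36 fz 29.50 push 28.85
t 21.10 x 0.2102 barx 0.2150 z 0.1599 th 1.572 fx 4.96 fz 32.08 push 31.48
```

```bash

python3 -m jog '{"segments": [[0, 0, -0.48, 0, 0], [0, 0, -0.8, 0, 0], [0, 0, -0.8, 0, 0], [-0.8, 0, -0.32, 0, 0], [-0.8, 0, 0, 0, 0], [-0.8, 0, 0, 0, 0], [0, 0, 0, 0, 0]]}'
python3 - <<'E'
from h import *
im=cam("side")["image"];cv2.imwrite("pics/fin.png",cv2.resize(im[220:460,180:480],(750,600))[:,:,::-1])
E
```

```text
time: 21.98
position: [0.5432, -0.0063, 0.3064]
tcp_rot: [-3.139, 0.003, 1.847]
ft_force: [-0.5, 0.9, -0.8]
finger_gap: 0.005
finger_force: 0.0
```

View pics/fin.png

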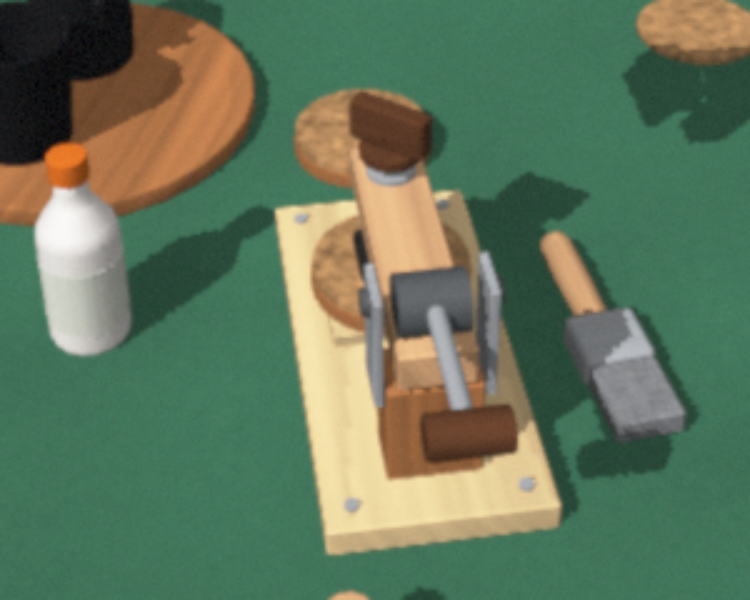

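The picture shows the lever folded flat, with the crossbar at (470,432) in the crop. The bottle, brush and spare coaster are in place and the gripper is clear, so I'm handing in.

```bash
python3 -c "
from station import env
print(env.job_done())"
```

```text
the job is handed in; nothing more can be done
None
```

The job is handed in at about 22 s: I set the knob where the foot met the coaster with the lever upright, folded the lever down flat to its stop and backed the gripper clear; from the push forces I estimate about 100–120 N on the foot (up to about 135 N on the highest readings; crush limit 145 N), not measured directly.

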